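# Clamp two plywood blanks in the ratchet press

### The job

Stack the two plywood blanks squarely on the raised bed of the clamping jig, the thicker one underneath, their long sides flush with the bed's sides, lying near its fixed stop, and let go of them. Then push the sprung jaw towards the stop, past its ratchet click and a little further, until its two pads press both blanks firmly against the stop, and finish while still holding the jaw there against its springs. Leave the mug, the roll of tape and the jar alone.

Things in the scene. Friction and masses are not known exactly. Their poses are not given: they have to be found in the camera images.
- thick_c (a point): the thicker plywood blank, a rectangular board 100 x 56 x 24 mm (about 60 to 130 g) lying flat on the table; this is its centre, half-way up; x along its 100 mm length, y across its 56 mm width, z up
- thin_c (a point): the thinner plywood blank, 100 x 56 x 14 mm (about 40 to 80 g), otherwise as the thicker one; its centre, half-way up, same axes
- bed (a point): clamping jig, fixed to the table: a dark base plate 110 mm wide with a raised aluminium bed, 56 mm wide like the blanks, top 20 mm above the table, 8 above the base plate. This point, on the bed's top, lies under the pile's centre when the pile is fully against the stop. x along the jig from jaw to stop, y across, z up. The bed reaches from x = -55 to +50 mm; its sides are open for fingers
- stop (a point): the fixed stop, an upright aluminium block 56 mm wide and 16 mm thick at the far end of the bed, rising 42 mm above the bed; this point is the centre of its face towards the jaw, 50 mm from the bed point; axes as the jig's
- pad_face (a point): the jaw carries two rubber-faced sprung pads, 56 mm wide, on its side towards the stop, one for each blank: the lower 24 to 42 mm and the upper 46 to 57 mm above the table. This point is the centre of the lower one's face. At rest both faces are 150 mm from the stop, so a 100 mm blank has 50 mm to spare; axes as the jig's
- jaw_push (a point): the jaw, a plain upright steel plate 60 mm wide and 12 mm thick, top 95 mm above the table. This point is on its face away from the stop, mid-width, 75 mm above the table, axes as the jig's: push it along +x. A sled and two spring barrels lie behind the plate's foot, up to 36 mm above the table; above that the space behind it is free
- jaw (a joint): slide of the jaw from rest towards the stop, m: 0 at rest, dead stop at 0.062. Its spring pushes back with 5 N at 0, 10 N at 0.042. At about 0.042 the pawl drops (the click); let go of there, the jaw stays at about 0.042, pads clear of the pile. At 0.050 the pads meet blanks that lie against the stop; then each mm takes about 1.1 N more. Well held: 0.055 to 0.060
- pad_low (a joint): how far the lower sprung pad is pushed into the jaw by the blank it meets, m; 0 when it touches nothing, at most 0.012; 0.5 N per mm
- pad_high (a joint): the same for the upper pad
- pawl (a joint): angle of the ratchet pawl, a small steel finger on a bracket beside the jaw on the jig's +y side, up to 44 mm above the table: 0 when down; it rises while the jaw's tooth passes below it and drops back to 0 at the click
- mug: white mug 80 mm wide, 90 mm high, origin at its underside; leave alone
- tape: roll of clear tape 90 mm wide, 24 mm high, lying flat, origin at its underside; leave alone
- jar: white plastic jar 60 mm wide, 65 mm high, origin at its underside; leave alone
Mind the look-alikes: they are no part of the job. Leave any blue or green look-alike of the part that bears thick_c alone.

How it is judged (in metres and radians):
On the way, in this order (a step that is already met when the one before it is completed fails the run):
1. the thicker blank lies squarely on the bed, released (z of thick_c in the frame of bed between 0.008 and 0.016 m and x of thick_c in the frame of bed between -0.042 and 0.004 m and y of thick_c in the frame of bed between -0.01 and 0.01 m and angle between the x axis of thick_c and the x axis of bed, either way round below 0.12 rad and angle between thick_c's own z axis and vertical below 0.08 rad and contact force between the fingers and thick below 0.1 N and contact force between the fingers and thin below 0.1 N), for 0.2 s.
2. the thinner blank lies squarely on the thicker one on the bed, released (all of step 1 and z of thin_c in the frame of bed between 0.027 and 0.035 m and x of thin_c in the frame of bed between -0.042 and 0.004 m and y of thin_c in the frame of bed between -0.01 and 0.01 m and angle between the x axis of thin_c and the x axis of bed, either way round below 0.12 rad and angle between thin_c's own z axis and vertical below 0.08 rad), for 0.2 s.
3. the jaw has been pushed past its click and the pawl has dropped (value of joint jaw above 0.0435 m and value of joint pawl below 0.06 rad), for 0.2 s.
At the end, for the whole second after the job is handed in: Blanks flat on the bed, thick below, each within 4 mm of the stop, 6 mm of the centre line, 0.06 rad of square and 6 mm of each other; pawl down, jaw beyond 52 mm, each pad over 2.5 mm in, pressing its blank with over 1 N; fingers push the jaw with over 4 N and touch no blank (z of thick_c in the frame of bed between 0.008 and 0.016 m and x of thick_c in the frame of bed between -0.004 and 0.004 m and y of thick_c in the frame of bed between -0.006 and 0.006 m and angle between the x axis of each of thick_c, thin_c and the x axis of bed, either way round below 0.06 rad and angle between each of thick_c, thin_c's own z axis and vertical below 0.08 rad and z of thin_c in the frame of bed between 0.027 and 0.035 m and x of thin_c in the frame of bed between -0.004 and 0.004 m and y of thin_c in the frame of bed between -0.006 and 0.006 m and horizontal distance between thick_c and thin_c below 0.006 m and value of joint jaw above 0.052 m and value of joint pawl below 0.06 rad and value of joint each of pad_low, pad_high above 0.0025 m and contact force between the fingers and jaw above 4 N and contact force between pad_low and thick above 1 N and contact force between pad_high and thin above 1 N and contact force between the fingers and thick below 0.1 N and contact force between the fingers and thin below 0.1 N and linear speed of each of thick, thin below 0.02 m/s); the arm keeps its last pose, push and grip.
It fails at once if a bystander was moved by more than 30 mm or tipped (distance of any of mug, tape, jar from where it was at the start of the episode above 0.03 m or angle between any of mug, tape, jar's own z axis and vertical above 0.4 rad).
It also fails if it takes over 72 s, if anything falls off the work surface, if the arm or the gripper's body presses on something with over 40 N, if the wrist force passes 120 N, or if a joint passes its speed limit or range.

### The arm

A 6-joint arm with a two-finger parallel gripper is mounted at the origin on the work surface. World frame = base frame: x ahead of the robot, y to its left, z up, the work surface at z = 0. Lengths are in m, angles in degrees, forces in N, time in s.
With the tool pointing down it reaches from about 0.4 to 0.825 m from the base axis. Payload 7 kg.
Tool frame: the origin (TCP) lies on the centre line of the jaws, within the pads' length; the fingertips stand 14 mm ahead of it and the grasp point (between the pads) lies 5 mm behind it; z points along the fingers, y is the line along which they close (so a half turn about z gives the same grasp; the last joint's range is limited). The gripper opens to 88 mm and grips with 3 to 60 N. Pads are 19 mm wide; open, the fingers measure 130 mm over their backs; the gripper's body (78 mm by 193 mm) begins 47 mm behind the grasp point.
Start: joints at [-49.154, 20.546, 0.682, 0, -70.136, -16.507], TCP at [0.278, -0.615, 0.241] pointing down, gripper open.
Joint ranges: [-176.03, 176.03], [-82.01, 121.73], [-58.28, 71.71], [-173.87, 95.51], [-174.79, -0.11], [-173.66, 173.66]. Speed limits (degrees/s): [136.94, 136.94, 172.46, 180, 180, 180].

### API

Orientations are given as [roll, pitch, yaw] about the fixed x, y, z axes, in that order (R = Rz(yaw) Ry(pitch) Rx(roll)).
In Python, from plant import r gives the robot as it stands.
- The arm moves only by the tool send_rows, never from a script. Its argument "steps" is a list of rows, each an object with "dp": the shift along the tool's x, y, z in mm, a list of three; "roll": the turn about the tool's z in rad; "jaw": the opening in per cent of the stroke, from 0 (shut) to 100 (fully open). In form: [{"dp": [tx, ty, tz], "roll": roll, "jaw": jaw}, ...]. A call has 1 to 5 rows; each row is the pose to reach, as a shift and turn from the pose commanded when the call began, along the tool's axes at that moment; what a row does not reach only later rows make up. A row lasts 1/8 s, in which the tool goes at most 62.5 mm and 10.7 degrees, less where a joint would pass 70% of its speed; a pose out of reach is approached as far as the arm can. A call with a gripper value outside its range is refused whole. The fingers move at their own pace and stop on an object; "newtons" is the grip in N (left out, the last holds). Time passes only in rows, so rows that repeat a pose let the fingers close. It gives the time, the measured TCP pose, the force, the opening and the grip force at its end, in the units of the state.
- r.get_state(): the state, without advancing time (a new reading comes with each control period).
- r.capture(name): name is "side" or "top"; returns a dict with "image" (400x640x3 uint8, blue, green, red), "K" (3x3 intrinsics, pixels), "rvec" (rotation vector, rad) and "tvec" (3), from world to camera coordinates, as OpenCV has them. Camera axes: x right, y down, z forward; pixel columns grow to the right and rows downward; lengths in m; the calibration is good to about 2 mm. A picture is of the moment at which its call begins. There is no depth.
- r.close_job(): hands the job in; it is judged then, once.
The state is a dict: "time_s": time; "joints": joint angles; "qd": joint speeds; "joint_torque": joint torques, N m; "tcp_pos": TCP position; "eef_rot": TCP orientation; "contact_force": force on the tool from outside, world axes, zero at the start; "moment": the same for the moment, N m; "gripper_width": finger opening in m; "gripper_force": force on a finger pad.
Only numpy, scipy, OpenCV 4.12 (cv2) and the standard library are available. Lean on these libraries where they do the work, as an engineer would, in place of code of your own. Each camera call takes 0.05 s, during which the arm holds its last target. There are 200 camera calls.

## Working session

There is one attempt and no reset: what is moved stays moved. The work goes in short steps, Python scripts to look and compute and a tool call to move; the robot and the scene stay as the last step left them, time stands still between calls to the robot, and variables do not carry over. Pictures are saved under pics/ and viewed, at most 10 in all, crops included, and the job is handed in when it is done.

Besides the shell and the picture viewer there is one more tool, called as name([rows], argument=value, ...), one row to a line, values as JSON. send_rows: Moves the arm, as the interface text tells. Its arguments: {"type":"object","properties":{"steps":{"type":"array","items":{"type":"object","properties":{"dp":{"type":"array","items":{"type":"number"}},"roll":{"type":"number"},"jaw":{"type":"number"}}}},"newtons":{"type":"number"}},"required":["steps"]}

```bash
mkdir -p pics; ls; python3 - <<'E'
from plant import r
import cv2,numpy as np,pickle
d={}
for n in("top","side"):
    c=r.capture(n);cv2.imwrite(f"pics/{n}0.png",c["image"]);d[n]=c
    R=cv2.Rodrigues(np.array(c["rvec"]))[0];print(n,c["K"],(-R.T@np.ravel(c["tvec"])).round(3))
pickle.dump(d,open("c0.pkl","wb"));print(r.get_state())
E
```

```text
pics
top [[474.76331309   0.         319.80413988]
 [  0.         474.76331309 203.47262068]
 [  0.           0.           1.        ]] [ 0.493 -0.041  1.301]
side [[379.06854339   0.         315.67048547]
 [  0.         379.06854339 199.23462967]
 [  0.           0.           1.        ]] [0.405 0.54  0.83 ]
{'time_s': 0.1, 'joints': array([-4.91528929e+01,  2.05864328e+01,  6.38078823e-01, -1.82453450e-02,
       -7.01342896e+01, -1.65066086e+01]), 'qd': array([ 0.04803642, -0.13824576,  0.09961217,  0.06111269, -0.01635737,
        0.01009599]), 'joint_torque': array([-3.07505288e-03, -5.84162629e+01,  2.93753797e+01,  7.01547593e+00,
        1.02200807e-02, -3.02482033e-05]), 'tcp_pos': array([ 0.27801106, -0.61463035,  0.23971772]), 'eef_rot': array([ 1.79915889e+02, -7.03764072e-03, -1.55665709e+02]), 'contact_force': array([-0.37727519, -0.11537747,  0.15785699]), 'moment': array([0.00805045, 0.01616042, 0.00025222]), 'gripper_force': 0.0, 'gripper_width': 0.08775646906368442}
```

View pics/top0.png

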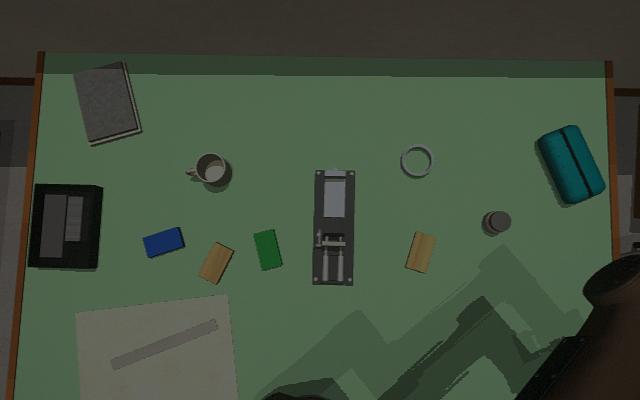

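View pics/side0.png

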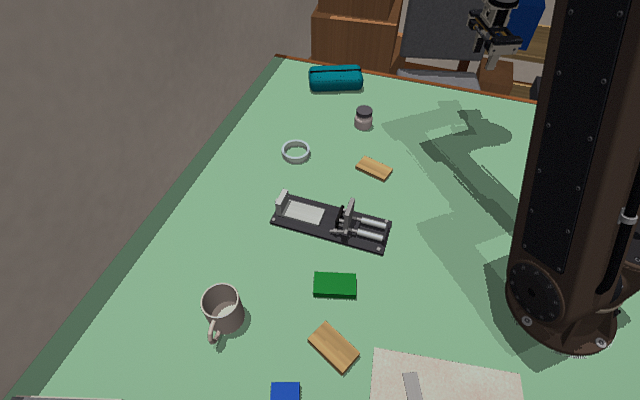

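The boards that could be the blanks, as pixels in the top view, are wood (216,263), wood (420,252), blue (163,242) and green (268,249). Blue and green are look-alikes, so the two wooden ones are wanted. The jig is at (334,228) with the stop at its top end (far +x). The mug is at (211,170), the tape at (417,160) and the jar at (497,222).

```bash
python3 - <<'E'
import cv2,numpy as np,pickle
d=pickle.load(open("c0.pkl","rb"))
def crop(n,u,v,w,h,s): return cv2.resize(d[n]["image"][v:v+h,u:u+w],None,fx=s,fy=s,interpolation=cv2.INTER_CUBIC)
a=np.hstack([crop("top",180,235,80,60,5),crop("top",380,222,80,60,5)])
b=np.hstack([crop("side",293,317,80,60,5),crop("side",335,140,80,60,5)])
cv2.imwrite("pics/blanks.png",np.vstack([a,b]))
t=crop("top",305,163,60,130,4.6)
s=crop("side",264,185,132,72,3.8)
m=np.zeros((600,800,3),np.uint8);m[:t.shape[0],:t.shape[1]]=t;m[:s.shape[0],290:290+s.shape[1]]=s
cv2.imwrite("pics/jig.png",m)
E
```

```text
(no output)
```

View pics/blanks.png

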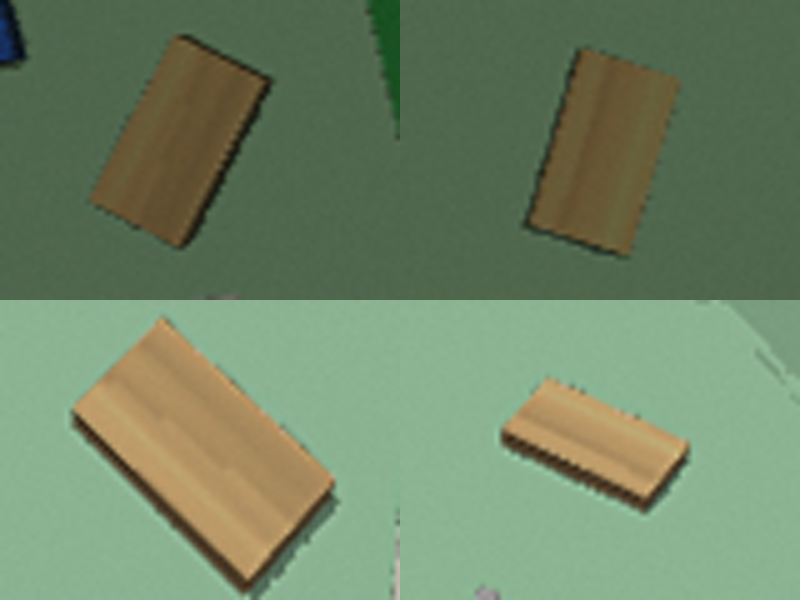

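View pics/jig.png

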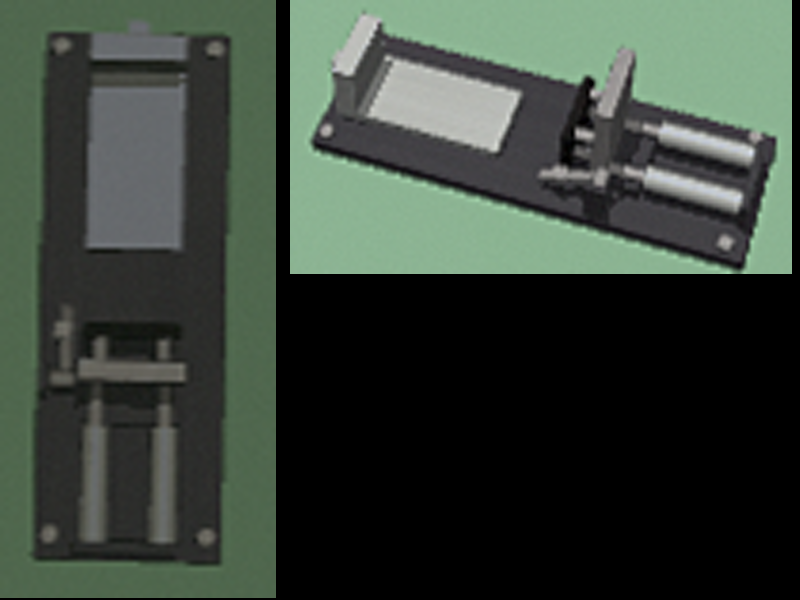

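Crop check: both boards are plain wood, the left one at (216,263) and the right one at (420,252). I'll fit both heights to tell which is thicker. The jig has its stop at the far end, its bed clear, and the jaw with barrels at the near end.

```bash
cat > h.py <<'E'
import cv2,numpy as np,pickle
from scipy.optimize import least_squares
def proj(c,P):
    return cv2.projectPoints(np.array(P,float).reshape(-1,1,3),np.array(c["rvec"],float),np.array(c["tvec"],float),c["K"],None)[0].reshape(-1,2)
def px(t,s,off): return (np.array(t,float)+.5)/s-.5+np.array(off)
def Rz(a): c,s=np.cos(a),np.sin(a);return np.array([[c,-s,0],[s,c,0],[0,0,1]])
def place(p,L): return np.array(L)@Rz(p[2]).T+[p[0],p[1],0]
def ray(c,uv,z):
    R=cv2.Rodrigues(np.array(c["rvec"],float))[0];o=-R.T@np.ravel(c["tvec"]);d=R.T@np.linalg.inv(c["K"])@[*uv,1];return o+d*(z-o[2])/d[2]
E
python3 - <<'E'
from h import *
d=pickle.load(open("c0.pkl","rb"));T,S=d["top"],d["side"]
B={"left":([(180,35),(271,79),(182,247),(92,202)],(180,235),[(333,186),(247,282),(73,115),(165,18)],(293,317)),
   "right":([(182,47),(281,80),(230,256),(128,226)],(380,222),[(103,132),(150,80),(289,145),(245,203)],(335,140))}
for n,(t,to,s,so) in B.items():
    ut=px(t,5,to)
    us=px(s,5,so)
    o=np.array([ray(T,u,.02) for u in ut])
    best=None
    L=np.array([(50,28),(50,-28),(-50,-28),(-50,28)])/1e3
    for k in range(4):
      u=np.roll(us,k,0)
      for z in (None,.014,.024):
        f=lambda p:np.r_[(proj(T,place(p,np.c_[L,np.full(4,p[3] if z is None else z)]))-ut).ravel(),(proj(S,place(p,np.c_[L,np.full(4,p[3] if z is None else z)]))-u).ravel()]
        a=o[0]-o[3]
        q=least_squares(f,[*o.mean(0)[:2],np.arctan2(*(o[0]-o[3])[1::-1]),.02])
        if q.cost<150: print(n,k,z,q.x.round(4),np.degrees(q.x[2]).round(1),"cost",q.cost.round(2))
J=[(T,px(p,4.6,(305,163)),l) for p,l in [((85,247),(-55,28,20)),((182,248),(-55,-28,20)),((92,60),(50,28,62)),((187,61),(50,-28,62)),((92,36),(66,28,62)),((187,37),(66,-28,62))]]
J+=[(S,px(p,3.8,(264,185)),l) for p,l in [((233,93),(-55,-28,20)),((212,152),(-55,28,20))]]
f=lambda p:np.concatenate([proj(c,place(p,[np.array(l)/1e3]))[0]-u for c,u,l in J])
q=least_squares(f,[.5,-.08,0]);print("jig",q.x.round(4),np.degrees(q.x[2]),f(q.x).round(1))
for p,z in(((187,381),.095),((78,379),.095)):
    w=ray(T,px(p,4.6,(305,163)),z);print("jaw top back",Rz(q.x[2]).T@(w-[*q.x[:2],0]))
for c,u in((T,(211,170)),(T,(417,160)),(T,(497,222))):print(ray(c,u,.05).round(3))
E
```

```text
left 2 None [ 0.4625  0.2666 -0.444   0.0158] -25.4 cost 1.34
left 2 0.014 [ 0.4625  0.2664 -0.4439  0.02  ] -25.4 cost 1.53
left 2 0.024 [ 0.4622  0.2675 -0.4447  0.02  ] -25.5 cost 5.4
right 0 None [ 0.5055 -0.2848 -0.2856  0.0101] -16.4 cost 0.44
right 0 0.014 [ 0.5053 -0.2832 -0.286   0.02  ] -16.4 cost 1.27
right 0 0.024 [ 0.5049 -0.279  -0.2871  0.02  ] -16.5 cost 11.12
jig [ 0.6483 -0.0487  0.0028] 0.1614342072578832 [ 0.4  0.5  0.   0.7 -0.4  0.2  0.1  0.4 -0.3 -0.5  0.2 -0.3  0.1 -0.3
 -0.9 -0. ]
jaw top back [-0.13234412 -0.02987216  0.095     ]
jaw top back [-0.13262989  0.030068    0.095     ]
[0.709 0.284 0.05 ]
[ 0.749 -0.267  0.05 ]
[ 0.588 -0.476  0.05 ]
```

```bash
python3 - <<'E'
from h import *
d=pickle.load(open("c0.pkl","rb"));T,S=d["top"],d["side"]
for n,p in(("left",(.4624,.2668,-.444)),("right",(.5053,-.2832,-.286))):
  for cn,c,side in(("side",S,28),("top",T,-28 if n=="left" else 28)):
    g=cv2.cvtColor(c["image"],cv2.COLOR_BGR2HSV).astype(np.float32); g=np.dstack([c["image"][:,:,2].astype(np.float32),c["image"][:,:,1].astype(np.float32)])
    ab=proj(c,place(p,np.array([(-40,side,0),(40,side,0)])/1e3))
    t=(ab[1]-ab[0])/np.linalg.norm(ab[1]-ab[0]);m=np.array([-t[1],t[0]])
    o=proj(c,place(p,np.array([(0,0,0)])/1e3))[0]
    if m@(ab[0]-o)<0:m=-m
    print(n,cn,"h px offset 14/24:",[((proj(c,place(p,np.array([(0,side,z)])/1e3))[0]-ab.mean(0))@m).round(2) for z in(14,24)])
    s=np.arange(-7,3.1,.5)
    pts=ab[0]+np.linspace(0,1,60)[:,None,None]*(ab[1]-ab[0])+s[None,:,None]*m
    v=cv2.remap(g,pts[...,0].astype(np.float32),pts[...,1].astype(np.float32),cv2.INTER_LINEAR).mean(0)
    print(" ".join(f"{a:.1f}:{int(x)},{int(y)}" for a,(x,y) in zip(s,v)))
E
```

```text
left side h px offset 14/24: [np.float64(-1.59), np.float64(-2.75)]
-7.0:188,156 -6.5:188,155 -6.0:188,154 -5.5:188,154 -5.0:188,154 -4.5:187,153 -4.0:186,152 -3.5:180,148 -3.0:164,135 -2.5:133,109 -2.0:95,77 -1.5:72,56 -1.0:74,60 -0.5:85,78 0.0:101,109 0.5:121,148 1.0:137,176 1.5:142,185 2.0:140,181 2.5:139,179 3.0:139,178
left top h px offset 14/24: [np.float64(-0.93), np.float64(-1.62)]
-7.0:94,77 -6.5:94,77 -6.0:95,77 -5.5:96,78 -5.0:97,79 -4.5:98,80 -4.0:100,81 -3.5:102,84 -3.0:103,86 -2.5:94,80 -2.0:74,63 -1.5:52,45 -1.0:38,35 -0.5:39,44 0.0:55,69 0.5:70,91 1.0:77,101 1.5:79,104 2.0:79,103 2.5:79,103 3.0:79,102
right side h px offset 14/24: [np.float64(-3.13), np.float64(-5.4)]
-7.0:180,147 -6.5:187,153 -6.0:191,156 -5.5:191,156 -5.0:191,157 -4.5:187,154 -4.0:177,147 -3.5:151,125 -3.0:107,88 -2.5:77,61 -2.0:73,56 -1.5:78,62 -1.0:86,81 -0.5:100,113 0.0:120,150 0.5:137,179 1.0:143,186 1.5:141,183 2.0:140,181 2.5:139,180 3.0:139,179
right top h px offset 14/24: [np.float64(-0.81), np.float64(-1.4)]
-7.0:99,82 -6.5:101,85 -6.0:102,88 -5.5:102,90 -5.0:102,90 -4.5:103,90 -4.0:103,89 -3.5:103,88 -3.0:103,88 -2.5:102,86 -2.0:97,82 -1.5:86,73 -1.0:67,63 -0.5:54,62 0.0:60,78 0.5:74,96 1.0:80,104 1.5:80,104 2.0:80,103 2.5:79,103 3.0:79,103
```

Edge-band widths: the left board is about 21–24 mm and the right about 12–14 mm, so thick is left at (0.462, 0.267), yaw −25.5°. Thin is right at (0.505, −0.283), yaw −16.4°. The jig's bed is at (0.648, −0.049), yaw 0.2°.

```bash
cat > go.py <<'E'
import sys,numpy as np
from scipy.spatial.transform import Rotation as Ro
from plant import r
s=r.get_state();R=Ro.from_euler("xyz",s["eef_rot"],degrees=True)
print("t",s["time_s"],"tcp",s["tcp_pos"].round(4),"rot",s["eef_rot"].round(2),"F",s["contact_force"].round(1),"w",round(s["gripper_width"],4),"j",s["joints"].round(0))
v=list(map(float,sys.argv[1:]))
for i in range(0,len(v),4):
    d=(R.inv().apply(np.array(v[i:i+3])-s["tcp_pos"])*1e3).round(1)
    print("dp",d,"roll",np.radians(-((v[i+3]-s["eef_rot"][2]+180)%360-180)).round(4),"dist",np.linalg.norm(d).round())
E
```

send_rows([
  {"dp": [-258, 152, 0], "roll": 0.43, "jaw": 100},
  {"dp": [-258, 152, 0], "roll": 0.43, "jaw": 100},
  {"dp": [-258, 152, 0], "roll": 0.43, "jaw": 100},
  {"dp": [-258, 152, 0], "roll": 0.43, "jaw": 100},
  {"dp": [-258, 152, 0], "roll": 0.43, "jaw": 100},
])

```text
time_s: 0.72
tcp_pos: [0.4514, -0.3682, 0.2404]
eef_rot: [180.0, -0.0, 179.7]
contact_force: [1.0, 0.5, 1.0]
gripper_width: 0.088
gripper_force: 0.0
```

```bash
python3 go.py .53 -.05 .2 154.5
```

```text
t 0.725 tcp [ 0.4514 -0.3682  0.2404] rot [ 1.7999e+02 -1.0000e-02  1.7972e+02] F [1.  0.5 1. ] w 0.088 j [-20.  12. -11.  -0. -67. -70.]
dp [-77.1 318.5  40.5] roll 0.4402 dist 330.0
```

send_rows([
  {"dp": [-77, 318, 40], "roll": 0.44, "jaw": 100},
  {"dp": [-77, 318, 40], "roll": 0.44, "jaw": 100},
  {"dp": [-77, 318, 40], "roll": 0.44, "jaw": 100},
  {"dp": [-77, 318, 40], "roll": 0.44, "jaw": 100},
  {"dp": [-77, 318, 40], "roll": 0.44, "jaw": 100},
])

```text
time_s: 1.35
tcp_pos: [0.5223, -0.0787, 0.2039]
eef_rot: [180.0, 0.0, 154.5]
contact_force: [1.8, -0.4, -0.5]
gripper_width: 0.0875
gripper_force: 0.0
```

```bash
python3 go.py .4622 .2675 .1 154.5
```

```text
t 1.35 tcp [ 0.5223 -0.0787  0.2039] rot [179.99   0.   154.49] F [ 1.8 -0.4 -0.5] w 0.0875 j [  13.    8.  -21.   -0.  -61. -128.]
dp [203.4 286.6 103.9] roll -0.0002 dist 366.0
```

send_rows([
  {"dp": [200, 270, 100], "roll": 0, "jaw": 100},
  {"dp": [200, 270, 100], "roll": 0, "jaw": 100},
  {"dp": [200, 270, 100], "roll": 0, "jaw": 100},
  {"dp": [200, 270, 100], "roll": 0, "jaw": 100},
  {"dp": [200, 270, 100], "roll": 0, "jaw": 100},
])

```text
time_s: 1.98
tcp_pos: [0.4643, 0.2151, 0.1145]
eef_rot: [180.0, 0.0, 154.5]
contact_force: [0.5, -0.4, 0.5]
gripper_width: 0.0878
gripper_force: 0.0
```

```bash
python3 go.py .4622 .2675 .1 154.5
```

```text
t 1.975 tcp [0.4643 0.2151 0.1145] rot [1.7999e+02 1.0000e-02 1.5451e+02] F [ 0.5 -0.4  0.5] w 0.0878 j [  47.   12.  -29.    0.  -48. -162.]
dp [24.5 46.4 14.5] roll 0.0001 dist 54.0
```

send_rows([
  {"dp": [24.5, 46.5, 14], "roll": 0, "jaw": 100},
  {"dp": [24.5, 46.5, 14], "roll": 0, "jaw": 100},
  {"dp": [24.5, 46.5, 14], "roll": 0, "jaw": 100},
])

```text
time_s: 2.35
tcp_pos: [0.4626, 0.2655, 0.1005]
eef_rot: [-179.9, -0.0, 154.5]
contact_force: [-0.5, -1.0, 0.6]
gripper_width: 0.0873
gripper_force: 0.0
```

```bash
python3 go.py .4622 .2675 .045 154.5; python3 - <<'E'
from plant import r
from h import *
c=r.capture("top");s=r.capture("side");pickle.dump((c,s),open("c1.pkl","wb"))
st=r.get_state();p=st["tcp_pos"];print(proj(c,[p]),proj(s,[p]))
a=cv2.resize(c["image"][215:305,165:265],None,fx=4,fy=4,interpolation=2)
b=cv2.resize(s["image"][290:390,283:383],None,fx=4,fy=4,interpolation=2)
m=np.zeros((400,800,3),np.uint8);m[:360,:400]=a;m[:,400:]=b;cv2.imwrite("pics/g1.png",m)
E
```

```text
t 2.35 tcp [0.4626 0.2655 0.1005] rot [-1.7993e+02 -2.0000e-02  1.5453e+02] F [-0.5 -1.   0.6] w 0.0873 j [  51.   15.  -28.   -0.  -47. -166.]
dp [ 1.1  1.7 55.5] roll 0.0005 dist 56.0
[[208.46246161 262.94477687]] [[334.72957936 330.01659568]]
```

View pics/g1.png

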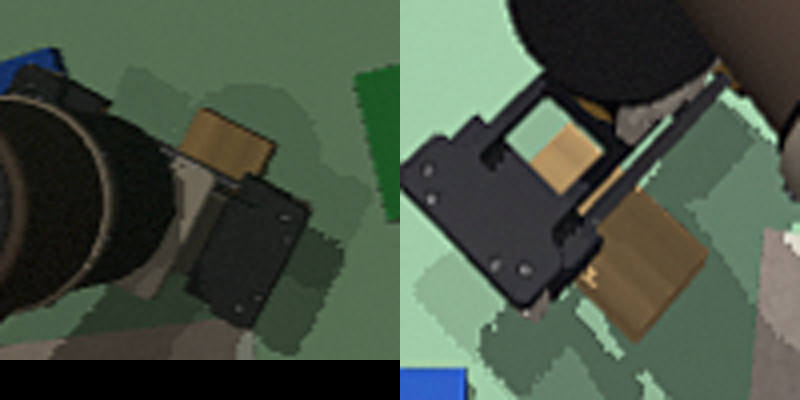

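The fingers straddle the thick blank across its width: it shows between them in the side view at (570,170) of the mosaic. Going down.

send_rows([
  {"dp": [1, 1.5, 45], "roll": 0, "jaw": 100},
  {"dp": [1, 1.5, 75], "roll": 0, "jaw": 100},
  {"dp": [1, 1.5, 84], "roll": 0, "jaw": 100},
  {"dp": [1, 1.5, 84], "roll": 0, "jaw": 100},
  {"dp": [1, 1.5, 84], "roll": 0, "jaw": 100},
])

```text
time_s: 3.08
tcp_pos: [0.4635, 0.268, 0.0183]
eef_rot: [179.9, 0.0, 154.5]
contact_force: [0.1, 0.5, 0.9]
gripper_width: 0.0877
gripper_force: 0.0
```

send_rows([
  {"dp": [0, 0, 0], "roll": 0, "jaw": 50},
  {"dp": [0, 0, 0], "roll": 0, "jaw": 50},
  {"dp": [0, 0, 0], "roll": 0, "jaw": 50},
  {"dp": [0, 0, 0], "roll": 0, "jaw": 50},
  {"dp": [0, 0, 0], "roll": 0, "jaw": 50},
], newtons=15)

```text
time_s: 3.7
tcp_pos: [0.4627, 0.2676, 0.0171]
eef_rot: [180.0, 0.0, 154.5]
contact_force: [-0.6, 0.3, 2.3]
gripper_width: 0.0556
gripper_force: 15.0
```

send_rows([
  {"dp": [0, 0, -50], "roll": 0, "jaw": 50},
  {"dp": [0, 0, -100], "roll": 0, "jaw": 50},
  {"dp": [0, 0, -110], "roll": 0, "jaw": 50},
  {"dp": [0, 0, -110], "roll": 0, "jaw": 50},
])

```text
time_s: 4.2
tcp_pos: [0.4627, 0.2677, 0.1273]
eef_rot: [179.9, -0.0, 154.5]
contact_force: [0.5, -0.5, -0.5]
gripper_width: 0.0559
gripper_force: 15.0
```

```bash
python3 go.py .56 .0 .127 180.16; python3 - <<'E'
from plant import r
from h import *
s=r.capture("side");print(proj(s,[r.get_state()["tcp_pos"]]));cv2.imwrite("pics/l1.png",cv2.resize(s["image"][220:400,230:430],None,fx=3,fy=3,interpolation=2))
E
```

```text
t 4.2 tcp [0.4627 0.2677 0.1273] rot [179.93  -0.   154.47] F [ 0.5 -0.5 -0.5] w 0.0559 j [  51.   13.  -26.   -0.  -51. -167.]
dp [-203.1 -199.6   -0. ] roll -0.4483 dist 285.0
[[335.22389596 326.26863602]]
```

View pics/l1.png

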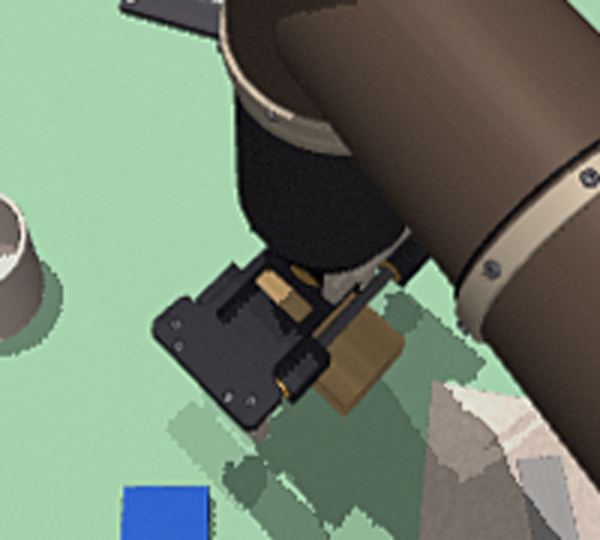

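The blank is held level between the fingers, at about (330,350) in the crop. Carrying it to the bed.

send_rows([
  {"dp": [-203, -200, 0], "roll": -0.448, "jaw": 50},
  {"dp": [-203, -200, 0], "roll": -0.448, "jaw": 50},
  {"dp": [-203, -200, 0], "roll": -0.448, "jaw": 50},
  {"dp": [-203, -200, 0], "roll": -0.448, "jaw": 50},
  {"dp": [-203, -200, 0], "roll": -0.448, "jaw": 50},
])

```text
time_s: 4.88
tcp_pos: [0.5592, -0.0029, 0.1248]
eef_rot: [-179.9, -0.2, -179.9]
contact_force: [0.4, 0.8, -1.2]
gripper_width: 0.0559
gripper_force: 15.0
```

```bash
python3 go.py .642 -.0487 .127 180.16
```

```text
t 4.875 tcp [ 0.5592 -0.0029  0.1248] rot [-179.95   -0.2  -179.9 ] F [ 0.4  0.8 -1.2] w 0.0559 j [  20.   16.  -23.   -0.  -52. -110.]
dp [-82.7 -45.9  -2.5] roll -0.0011 dist 95.0
```

send_rows([
  {"dp": [-83, -46, 0], "roll": 0, "jaw": 50},
  {"dp": [-83, -46, 0], "roll": 0, "jaw": 50},
  {"dp": [-83, -46, 0], "roll": 0, "jaw": 50},
  {"dp": [-83, -46, 0], "roll": 0, "jaw": 50},
])

```text
time_s: 5.38
tcp_pos: [0.6415, -0.0462, 0.1248]
eef_rot: [-180.0, -0.2, -179.9]
contact_force: [-0.1, 0.9, -0.4]
gripper_width: 0.0558
gripper_force: 15.0
```

```bash
python3 go.py .642 -.0487 .05 180.16; python3 - <<'E'
from plant import r
from h import *
p=(.6483,-.0487,.0028)
m=np.zeros((600,800,3),np.uint8)
for n,o,s,y in(("top",(280,160),5,0),("side",(240,160),4,0)):
    c=r.capture(n);i=c["image"].copy()
    a=cv2.resize(i[o[1]:o[1]+100,o[0]:o[0]+(80 if n=="top" else 100)],None,fx=s,fy=s,interpolation=2)
    x=0 if n=="top" else 400
    m[:a.shape[0],x:x+a.shape[1]]=a
cv2.imwrite("pics/p1.png",m)
E
```

```text
t 5.375 tcp [ 0.6415 -0.0462  0.1248] rot [-179.98   -0.21 -179.87] F [-0.1  0.9 -0.4] w 0.0558 j [  13.   23.  -12.   -0.  -56. -103.]
dp [-0.8 -2.5 74.8] roll -0.0006 dist 75.0
```

View pics/p1.png

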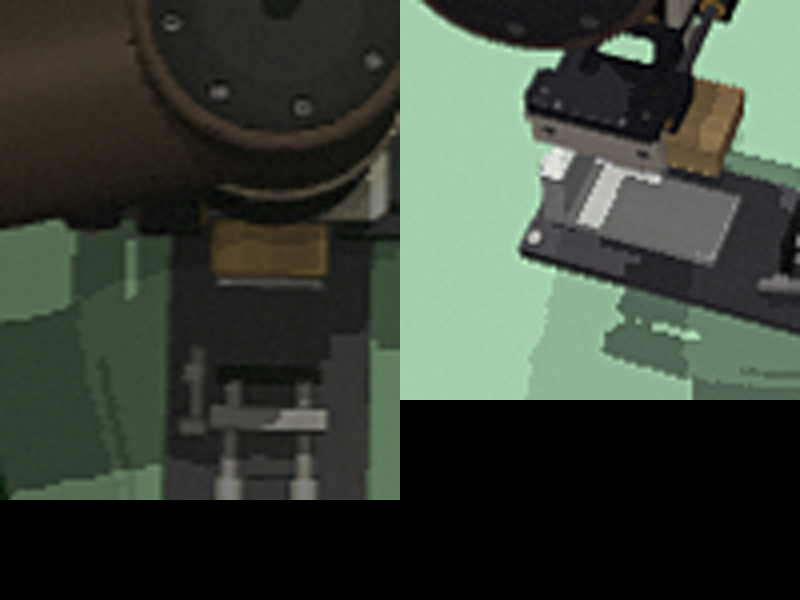

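The thick blank hangs above the bed (top crop: its near end spans x 212–328, lower edge at y≈275), square with the jig. I'll check its offset along x and y from these edges.

```bash
python3 - <<'E'
from plant import r
from h import *
c=r.capture("top")
for z in(.1077,.1317):
    print(z,[ray(c,px(q,5,(280,160)),z).round(4) for q in((212,275),(328,275),(212,252),(328,252))])
i=c["image"][195:222,332:338].astype(int).mean(1).round();print([(195+k,*map(int,v)) for k,v in enumerate(i)])
E
```

```text
0.1077 [array([ 0.5917, -0.0184,  0.1077]), array([ 0.5931, -0.0768,  0.1077]), array([ 0.6034, -0.0181,  0.1077]), array([ 0.6048, -0.0766,  0.1077])]
0.1317 [array([ 0.5897, -0.0188,  0.1317]), array([ 0.5911, -0.0761,  0.1317]), array([ 0.6011, -0.0185,  0.1317]), array([ 0.6025, -0.0759,  0.1317])]
[(195, 15, 20, 20), (196, 14, 20, 20), (197, 11, 18, 18), (198, 38, 48, 52), (199, 54, 66, 72), (200, 17, 22, 20), (201, 11, 14, 12), (202, 10, 16, 14), (203, 14, 17, 16), (204, 12, 16, 13), (205, 30, 48, 58), (206, 30, 51, 62), (207, 31, 50, 62), (208, 30, 50, 61), (209, 38, 62, 77), (210, 38, 62, 76), (211, 36, 61, 75), (212, 36, 61, 75), (213, 38, 62, 77), (214, 28, 48, 59), (215, 44, 53, 54), (216, 69, 74, 72), (217, 43, 46, 45), (218, 29, 30, 30), (219, 30, 32, 30), (220, 30, 32, 32), (221, 30, 33, 32)]
```

send_rows([
  {"dp": [0, -2, 40], "roll": 0, "jaw": 50},
  {"dp": [0, -2, 70], "roll": 0, "jaw": 50},
  {"dp": [0, -2, 82], "roll": 0, "jaw": 50},
  {"dp": [0, -2, 87], "roll": 0, "jaw": 50},
  {"dp": [0, -2, 87], "roll": 0, "jaw": 50},
])

```text
time_s: 6.15
tcp_pos: [0.6435, -0.0478, 0.0408]
eef_rot: [180.0, 0.1, -179.8]
contact_force: [-0.3, 0.0, -0.2]
gripper_width: 0.0559
gripper_force: 15.0
```

```bash
python3 go.py .642 -.048 .0375 180.16
```

```text
t 6.15 tcp [ 0.6435 -0.0478  0.0408] rot [ 1.8000e+02  6.0000e-02 -1.7981e+02] F [-0.3  0.  -0.2] w 0.0559 j [  13.   28.  -16.    0.  -46. -103.]
dp [ 1.5 -0.2  3.3] roll 0.0005 dist 4.0
```

send_rows([
  {"dp": [1.5, 0, 1.5], "roll": 0, "jaw": 50},
  {"dp": [1.5, 0, 2], "roll": 0, "jaw": 50},
  {"dp": [1.5, 0, 3], "roll": 0, "jaw": 50},
  {"dp": [1.5, 0, 3], "roll": 0, "jaw": 50},
])

```text
time_s: 6.65
tcp_pos: [0.6416, -0.0482, 0.0372]
eef_rot: [180.0, 0.0, -179.8]
contact_force: [-0.8, 0.8, 0.7]
gripper_width: 0.0562
gripper_force: 15.0
```

Now at the contact height. Release, then lift straight up.

send_rows([
  {"dp": [0, 0, 0], "roll": 0, "jaw": 100},
  {"dp": [0, 0, 0], "roll": 0, "jaw": 100},
  {"dp": [0, 0, 0], "roll": 0, "jaw": 100},
  {"dp": [0, 0, 0], "roll": 0, "jaw": 100},
  {"dp": [0, 0, 0], "roll": 0, "jaw": 100},
])

```text
time_s: 7.28
tcp_pos: [0.6415, -0.0481, 0.037]
eef_rot: [-180.0, -0.0, -179.8]
contact_force: [0.6, -0.7, -0.3]
gripper_width: 0.0871
gripper_force: 0.0
```

send_rows([
  {"dp": [0, 0, -30], "roll": 0, "jaw": 100},
  {"dp": [0, 0, -80], "roll": 0, "jaw": 100},
  {"dp": [0, 0, -110], "roll": 0, "jaw": 100},
  {"dp": [0, 0, -110], "roll": 0, "jaw": 100},
])

```text
time_s: 7.78
tcp_pos: [0.6431, -0.048, 0.1503]
eef_rot: [180.0, 0.3, -179.8]
contact_force: [-0.2, -0.3, -0.5]
gripper_width: 0.088
gripper_force: 0.0
```

```bash
python3 go.py .5053 -.2832 .11 163.6
```

```text
t 7.775 tcp [ 0.6431 -0.048   0.1503] rot [ 179.96    0.32 -179.82] F [-0.2 -0.3 -0.5] w 0.088 j [  13.   21.  -10.    0.  -58. -103.]
dp [ 138.8 -234.8   39.3] roll 0.2894 dist 276.0
```

send_rows([
  {"dp": [139, -236, 39], "roll": 0.289, "jaw": 100},
  {"dp": [139, -236, 39], "roll": 0.289, "jaw": 100},
  {"dp": [139, -236, 39], "roll": 0.289, "jaw": 100},
  {"dp": [139, -236, 39], "roll": 0.289, "jaw": 100},
  {"dp": [139, -236, 39], "roll": 0.289, "jaw": 100},
])

```text
time_s: 8.4
tcp_pos: [0.5003, -0.2865, 0.1065]
eef_rot: [180.0, -0.1, 163.5]
contact_force: [0.0, 0.5, 0.2]
gripper_width: 0.0877
gripper_force: 0.0
```

```bash
python3 go.py .5053 -.2835 .017 163.6; python3 - <<'E'
from plant import r
from h import *
# thick pose on bed from the top view, and thin under the gripper from the side view
T=r.capture("top")["image"];S=r.capture("side")["image"]
m=np.zeros((450,800,3),np.uint8);m[:,:400]=cv2.resize(T[160:250,295:375],(400,450),interpolation=2)
m[:,400:]=cv2.resize(S[125:215,335:415],(400,450),interpolation=2);cv2.imwrite("pics/m1.png",m)
E
```

```text
t 8.4 tcp [ 0.5003 -0.2865  0.1065] rot [ 1.8000e+02 -1.4000e-01  1.6345e+02] F [0.  0.5 0.2] w 0.0877 j [-10.  18. -22.  -0. -50. -96.]
dp [-4.2  4.3 89.5] roll -0.0026 dist 90.0
```

View pics/m1.png

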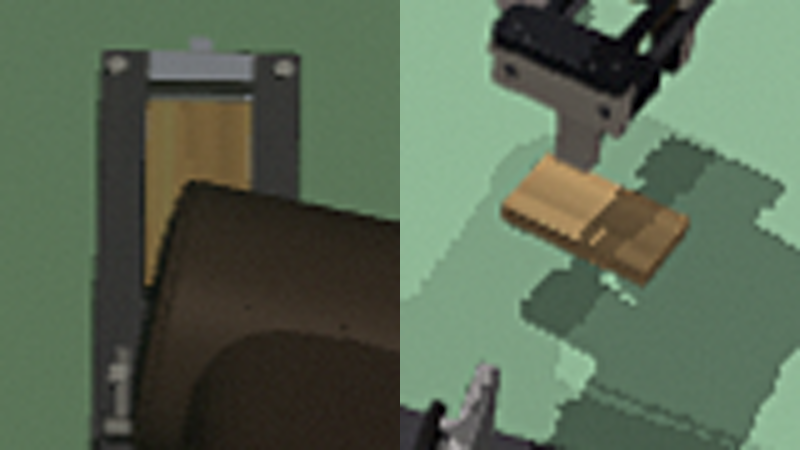

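The thick blank lies square on the bed in line with the stop (x 145–252 vs stop 148–254). The thin blank is still under the gripper. Going down.

send_rows([
  {"dp": [-4, 4, 45], "roll": 0, "jaw": 100},
  {"dp": [-4, 4, 75], "roll": 0, "jaw": 100},
  {"dp": [-4, 4, 86], "roll": 0, "jaw": 100},
  {"dp": [-4, 4, 89], "roll": 0, "jaw": 100},
  {"dp": [-4, 4, 89], "roll": 0, "jaw": 100},
])

```text
time_s: 9.12
tcp_pos: [0.5088, -0.2818, 0.0197]
eef_rot: [-180.0, 0.1, 163.6]
contact_force: [0.8, 0.2, 1.4]
gripper_width: 0.0876
gripper_force: 0.0
```

```bash
python3 go.py .5053 -.2835 .017 163.6
```

```text
t 9.125 tcp [ 0.5088 -0.2818  0.0197] rot [-1.8000e+02  6.0000e-02  1.6363e+02] F [0.8 0.2 1.4] w 0.0876 j [-10.  25. -26.   0. -39. -97.]
dp [ 2.9 -2.6  2.7] roll 0.0005 dist 5.0
```

send_rows([
  {"dp": [3, -2.5, 2.5], "roll": 0, "jaw": 100},
  {"dp": [3, -2.5, 2.5], "roll": 0, "jaw": 100},
])

```text
time_s: 9.38
tcp_pos: [0.5043, -0.2835, 0.017]
eef_rot: [180.0, 0.0, 163.6]
contact_force: [-0.8, -0.4, 0.1]
gripper_width: 0.088
gripper_force: 0.0
```

send_rows([
  {"dp": [0, 0, 0], "roll": 0, "jaw": 50},
  {"dp": [0, 0, 0], "roll": 0, "jaw": 50},
  {"dp": [0, 0, 0], "roll": 0, "jaw": 50},
  {"dp": [0, 0, 0], "roll": 0, "jaw": 50},
  {"dp": [0, 0, 0], "roll": 0, "jaw": 50},
])

```text
time_s: 10.0
tcp_pos: [0.5045, -0.2834, 0.0165]
eef_rot: [-180.0, -0.0, 163.6]
contact_force: [0.1, 0.2, 0.8]
gripper_width: 0.0561
gripper_force: 15.0
```

send_rows([
  {"dp": [0, 0, -50], "roll": 0, "jaw": 50},
  {"dp": [0, 0, -100], "roll": 0, "jaw": 50},
  {"dp": [0, 0, -130], "roll": 0, "jaw": 50},
  {"dp": [0, 0, -130], "roll": 0, "jaw": 50},
])

```text
time_s: 10.5
tcp_pos: [0.506, -0.2838, 0.1493]
eef_rot: [180.0, 0.3, 163.6]
contact_force: [0.2, 0.4, -0.4]
gripper_width: 0.0558
gripper_force: 15.0
```

```bash
python3 go.py .642 -.048 .145 180.16
```

```text
t 10.5 tcp [ 0.506  -0.2838  0.1493] rot [179.99   0.3  163.62] F [ 0.2  0.4 -0.4] w 0.0558 j [-10.  16. -19.   0. -55. -96.]
dp [-64.  264.5   4.7] roll -0.2887 dist 272.0
```

send_rows([
  {"dp": [-64, 264, 4], "roll": -0.288, "jaw": 50},
  {"dp": [-64, 264, 4], "roll": -0.288, "jaw": 50},
  {"dp": [-64, 264, 4], "roll": -0.288, "jaw": 50},
  {"dp": [-64, 264, 4], "roll": -0.288, "jaw": 50},
  {"dp": [-64, 264, 4], "roll": -0.288, "jaw": 50},
])

```text
time_s: 11.12
tcp_pos: [0.6412, -0.0451, 0.1407]
eef_rot: [-180.0, -0.1, -179.7]
contact_force: [-0.4, 0.1, -0.2]
gripper_width: 0.056
gripper_force: 15.0
```

send_rows([
  {"dp": [0, 0, 0], "roll": 0, "jaw": 50},
  {"dp": [0, 0, 0], "roll": 0, "jaw": 50},
])

```text
time_s: 11.38
tcp_pos: [0.6395, -0.0489, 0.1417]
eef_rot: [-180.0, -0.1, -179.9]
contact_force: [0.7, -0.7, -0.5]
gripper_width: 0.0556
gripper_force: 15.0
```

```bash
python3 go.py .642 -.048 .061 180.16;  python3 - <<'E'
from plant import r
from h import *
c=r.capture("top");i=c["image"].astype(int);p=r.get_state()["tcp_pos"];print("tcp px",proj(c,[p]))
print([(k,*map(int,i[k,331:338].mean(0))) for k in range(200,224)])
print([(k,*map(int,i[205:209,k].mean(0))) for k in list(range(317,327))+list(range(341,352))])
E
```

```text
t 11.375 tcp [ 0.6395 -0.0489  0.1417] rot [-1.7999e+02 -9.0000e-02 -1.7993e+02] F [ 0.7 -0.7 -0.5] w 0.0556 j [  13.   22.  -11.   -0.  -57. -103.]
dp [-2.6  0.9 80.7] roll -0.0016 dist 81.0
tcp px [[334.81159725 194.37509658]]
[(200, 27, 32, 32), (201, 11, 14, 12), (202, 12, 16, 14), (203, 12, 15, 13), (204, 12, 14, 12), (205, 24, 36, 43), (206, 33, 54, 67), (207, 32, 53, 65), (208, 32, 52, 64), (209, 36, 59, 73), (210, 39, 66, 81), (211, 39, 66, 80), (212, 39, 65, 80), (213, 40, 66, 81), (214, 33, 56, 69), (215, 28, 47, 57), (216, 38, 64, 80), (217, 26, 43, 53), (218, 26, 30, 30), (219, 29, 31, 30), (220, 29, 31, 31), (221, 30, 32, 31), (222, 30, 31, 31), (223, 29, 32, 31)]
[(317, 19, 20, 19), (318, 16, 20, 17), (319, 19, 21, 20), (320, 18, 19, 17), (321, 19, 22, 22), (322, 22, 25, 24), (323, 27, 38, 43), (324, 31, 51, 62), (325, 34, 55, 68), (326, 33, 55, 68), (341, 37, 61, 75), (342, 36, 60, 73), (343, 34, 58, 71), (344, 35, 56, 69), (345, 34, 56, 69), (346, 25, 35, 40), (347, 22, 25, 20), (348, 21, 28, 27), (349, 18, 21, 20), (350, 16, 21, 16), (351, 16, 21, 18)]
```

Thin is centred in the grip (near end at row 214.5, about 50 mm from the TCP). Lowering it onto the thick one.

send_rows([
  {"dp": [-2.5, 1, 40], "roll": 0, "jaw": 50},
  {"dp": [-2.5, 1, 65], "roll": 0, "jaw": 50},
  {"dp": [-2.5, 1, 76], "roll": 0, "jaw": 50},
  {"dp": [-2.5, 1, 76], "roll": 0, "jaw": 50},
  {"dp": [-2.5, 1, 76], "roll": 0, "jaw": 50},
])

```text
time_s: 12.05
tcp_pos: [0.6436, -0.0474, 0.0677]
eef_rot: [180.0, 0.1, -179.9]
contact_force: [0.2, 0.5, -0.9]
gripper_width: 0.0561
gripper_force: 15.0
```

```bash
python3 go.py .642 -.048 .061 180.16
```

```text
t 12.05 tcp [ 0.6436 -0.0474  0.0677] rot [ 1.7999e+02  1.0000e-01 -1.7991e+02] F [ 0.2  0.5 -0.9] w 0.0561 j [  13.   26.  -15.    0.  -49. -103.]
dp [ 1.7 -0.6  6.7] roll -0.0012 dist 7.0
```

send_rows([
  {"dp": [1, -0.5, 2], "roll": 0, "jaw": 50},
  {"dp": [1, -0.5, 4], "roll": 0, "jaw": 50},
  {"dp": [1, -0.5, 5], "roll": 0, "jaw": 50},
  {"dp": [1, -0.5, 5], "roll": 0, "jaw": 50},
  {"dp": [1, -0.5, 5], "roll": 0, "jaw": 50},
])

```text
time_s: 12.68
tcp_pos: [0.642, -0.0476, 0.0615]
eef_rot: [-180.0, 0.0, -179.9]
contact_force: [-0.1, -0.0, -0.8]
gripper_width: 0.0555
gripper_force: 15.0
```

send_rows([
  {"dp": [0, 0, 0.5], "roll": 0, "jaw": 50},
  {"dp": [0, 0, 0.5], "roll": 0, "jaw": 50},
  {"dp": [0, 0, 0.5], "roll": 0, "jaw": 100},
  {"dp": [0, 0, 0.5], "roll": 0, "jaw": 100},
  {"dp": [0, 0, 0.5], "roll": 0, "jaw": 100},
])

```text
time_s: 13.3
tcp_pos: [0.642, -0.0477, 0.061]
eef_rot: [180.0, 0.0, -179.9]
contact_force: [-0.0, 0.1, -0.2]
gripper_width: 0.0804
gripper_force: 0.0
```

send_rows([
  {"dp": [0, 0, 0], "roll": 0, "jaw": 100},
  {"dp": [0, 0, 0], "roll": 0, "jaw": 100},
  {"dp": [0, 0, 0], "roll": 0, "jaw": 100},
])

```text
time_s: 13.68
tcp_pos: [0.6419, -0.0477, 0.061]
eef_rot: [180.0, 0.0, -179.9]
contact_force: [-0.0, -0.8, -0.3]
gripper_width: 0.0882
gripper_force: 0.0
```

send_rows([
  {"dp": [0, 0, -30], "roll": 0, "jaw": 100},
  {"dp": [0, 0, -80], "roll": 0, "jaw": 100},
  {"dp": [0, 0, -110], "roll": 0, "jaw": 100},
  {"dp": [0, 0, -110], "roll": 0, "jaw": 100},
])

```text
time_s: 14.18
tcp_pos: [0.6435, -0.0475, 0.1742]
eef_rot: [180.0, 0.3, -179.9]
contact_force: [0.2, -0.3, -1.5]
gripper_width: 0.0875
gripper_force: 0.0
```

```bash
python3 go.py .455 -.048 .172 180.16
```

```text
t 14.175 tcp [ 0.6435 -0.0475  0.1742] rot [ 179.96    0.32 -179.88] F [ 0.2 -0.3 -1.5] w 0.0875 j [  13.   20.   -9.    0.  -61. -103.]
dp [ 1.886e+02 -1.000e-01  1.200e+00] roll -0.0007 dist 189.0
```

send_rows([
  {"dp": [178, 0, 0], "roll": 0, "jaw": 0},
  {"dp": [178, 0, 0], "roll": 0, "jaw": 0},
  {"dp": [178, 0, 0], "roll": 0, "jaw": 0},
  {"dp": [178, 0, 0], "roll": 0, "jaw": 0},
  {"dp": [178, 0, 0], "roll": 0, "jaw": 0},
])

```text
time_s: 14.8
tcp_pos: [0.4642, -0.0479, 0.1711]
eef_rot: [180.0, 0.0, -179.9]
contact_force: [0.5, -0.1, 0.2]
gripper_width: 0.0432
gripper_force: 0.0
```

```bash
python3 go.py .470 -.048 .074 180.16;  python3 - <<'E'
from plant import r
from h import *
T=r.capture("top")["image"];S=r.capture("side")["image"]
m=np.zeros((600,800,3),np.uint8);a=cv2.resize(T[160:280,295:375],(400,600),interpolation=2)
m[:,:400]=a;m[:320,400:]=cv2.resize(S[180:260,260:360],(400,320),interpolation=2);cv2.imwrite("pics/m2.png",m)
E
```

```text
t 14.8 tcp [ 0.4642 -0.0479  0.1711] rot [ 1.7999e+02  4.0000e-02 -1.7987e+02] F [ 0.5 -0.1  0.2] w 0.0432 j [  18.    4.  -30.    0.  -55. -108.]
dp [-5.8 -0.1 97.1] roll -0.0006 dist 97.0
```

View pics/m2.png

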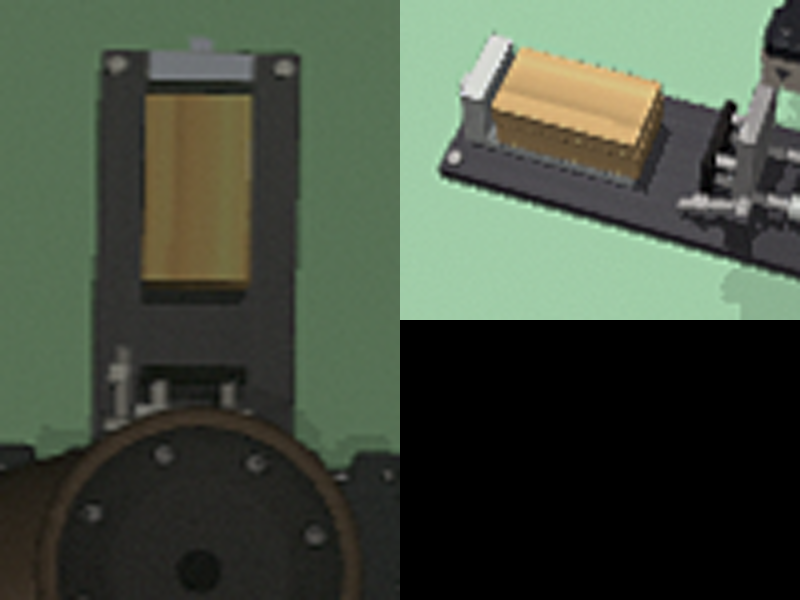

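The stack is square on the bed (top crop: thin at x 144–252, stop at 148–254), with a small gap to the stop. Lowering the closed fingers behind the jaw.

send_rows([
  {"dp": [0, 0, 40], "roll": 0, "jaw": 0},
  {"dp": [0, 0, 80], "roll": 0, "jaw": 0},
  {"dp": [0, 0, 97], "roll": 0, "jaw": 0},
  {"dp": [-20, 0, 97], "roll": 0, "jaw": 0},
  {"dp": [-20, 0, 97], "roll": 0, "jaw": 0},
])

```text
time_s: 15.52
tcp_pos: [0.4856, -0.0479, 0.0729]
eef_rot: [-180.0, -0.1, -179.9]
contact_force: [-0.2, 0.3, -0.1]
gripper_width: 0.0007
gripper_force: 0.0
```

```bash
python3 go.py .5 -.048 .074 180.16
```

```text
t 15.525 tcp [ 0.4856 -0.0479  0.0729] rot [-1.7996e+02 -6.0000e-02 -1.7991e+02] F [-0.2  0.3 -0.1] w 0.0007 j [  18.   14.  -35.    0.  -42. -107.]
dp [-14.4  -0.1  -1.1] roll -0.0012 dist 14.0
```

send_rows([
  {"dp": [-10, 0, 0], "roll": 0, "jaw": 0},
  {"dp": [-16, 0, 0], "roll": 0, "jaw": 0},
  {"dp": [-20, 0, 0], "roll": 0, "jaw": 0},
  {"dp": [-20, 0, 0], "roll": 0, "jaw": 0},
])

```text
time_s: 16.02
tcp_pos: [0.5031, -0.048, 0.0738]
eef_rot: [-180.0, -0.1, -179.9]
contact_force: [-2.2, 0.4, 0.5]
gripper_width: 0.0003
gripper_force: 1.2
```

send_rows([
  {"dp": [-5, 0, 0], "roll": 0, "jaw": 0},
  {"dp": [-5, 0, 0], "roll": 0, "jaw": 0},
  {"dp": [-5, 0, 0], "roll": 0, "jaw": 0},
])

```text
time_s: 16.4
tcp_pos: [0.5078, -0.0481, 0.0738]
eef_rot: [-180.0, -0.1, -179.9]
contact_force: [-4.9, 0.5, 1.6]
gripper_width: 0.0005
gripper_force: 2.5
```

send_rows([
  {"dp": [-8, 0, 0], "roll": 0, "jaw": 0},
  {"dp": [-16, 0, 0], "roll": 0, "jaw": 0},
  {"dp": [-24, 0, 0], "roll": 0, "jaw": 0},
  {"dp": [-32, 0, 0], "roll": 0, "jaw": 0},
  {"dp": [-32, 0, 0], "roll": 0, "jaw": 0},
])

```text
time_s: 17.02
tcp_pos: [0.5392, -0.0481, 0.0737]
eef_rot: [-180.0, -0.2, -179.9]
contact_force: [-8.0, 0.3, 4.4]
gripper_width: 0.0003
gripper_force: 4.2
```

send_rows([
  {"dp": [-4, 0, 0], "roll": 0, "jaw": 0},
  {"dp": [-8, 0, 0], "roll": 0, "jaw": 0},
  {"dp": [-12, 0, 0], "roll": 0, "jaw": 0},
  {"dp": [-12, 0, 0], "roll": 0, "jaw": 0},
  {"dp": [-12, 0, 0], "roll": 0, "jaw": 0},
])

```text
time_s: 17.65
tcp_pos: [0.5503, -0.0482, 0.0736]
eef_rot: [-180.0, -0.2, -179.9]
contact_force: [-11.3, 1.3, 6.1]
gripper_width: 0.0003
gripper_force: 5.2
```

```bash
python3 go.py .562 -.048 .074 180.16; python3 - <<'E'
from plant import r
from h import *
T=r.capture("top");S=r.capture("side");pickle.dump((T,S),open("c2.pkl","wb"));T=T["image"];S=S["image"]
m=np.zeros((600,800,3),np.uint8);a=cv2.resize(T[160:280,295:375],(400,600),interpolation=2)
m[:,:400]=a;m[:320,400:]=cv2.resize(S[180:260,260:360],(400,320),interpolation=2);cv2.imwrite("pics/m3.png",m)
E
```

```text
t 17.65 tcp [ 0.5503 -0.0482  0.0736] rot [-179.98   -0.24 -179.93] F [-11.3   1.3   6.1] w 0.0003 j [  15.   19.  -27.   -0.  -45. -105.]
dp [-11.7   0.1  -0.4] roll -0.0016 dist 12.0
```

send_rows([
  {"dp": [-3, 0, 0], "roll": 0, "jaw": 0},
  {"dp": [-3, 0, 0], "roll": 0, "jaw": 0},
  {"dp": [-3, 0, 0], "roll": 0, "jaw": 0},
])

```text
time_s: 18.12
tcp_pos: [0.553, -0.0481, 0.0737]
eef_rot: [-180.0, -0.3, -179.9]
contact_force: [-10.7, 2.6, 7.1]
gripper_width: 0.0005
gripper_force: 5.6
```

send_rows([
  {"dp": [-3, 0, 0], "roll": 0, "jaw": 0},
  {"dp": [-3, 0, 0], "roll": 0, "jaw": 0},
  {"dp": [-3, 0, 0], "roll": 0, "jaw": 0},
])

```text
time_s: 18.5
tcp_pos: [0.5554, -0.0482, 0.0737]
eef_rot: [-180.0, -0.3, -179.9]
contact_force: [-13.2, 3.3, 9.4]
gripper_width: 0.0005
gripper_force: 6.8
```

send_rows([
  {"dp": [-3, 0, 0], "roll": 0, "jaw": 0},
  {"dp": [-3, 0, 0], "roll": 0, "jaw": 0},
  {"dp": [-3, 0, 0], "roll": 0, "jaw": 0},
])

```text
time_s: 18.88
tcp_pos: [0.5577, -0.0482, 0.0737]
eef_rot: [-180.0, -0.4, -179.9]
contact_force: [-15.5, 4.6, 12.2]
gripper_width: 0.001
gripper_force: 8.1
```

send_rows([
  {"dp": [-2, 0, 0], "roll": 0, "jaw": 0},
  {"dp": [-4, 0, 0], "roll": 0, "jaw": 0},
  {"dp": [-4, 0, 0], "roll": 0, "jaw": 0},
  {"dp": [-4, 0, 0], "roll": 0, "jaw": 0},
])

```text
time_s: 19.38
tcp_pos: [0.5608, -0.0482, 0.0736]
eef_rot: [-180.0, -0.5, -180.0]
contact_force: [-19.3, 5.0, 16.1]
gripper_width: 0.0004
gripper_force: 9.8
```

```bash
python3 go.py .561 -.048 .074 180.16; python3 - <<'E'
from plant import r
from h import *
T=r.capture("top")["image"];S=r.capture("side")["image"]
m=np.zeros((600,800,3),np.uint8);a=cv2.resize(T[160:250,305:365],(400,600),interpolation=2)
m[:,:400]=a;m[:400,400:]=cv2.resize(S[180:250,265:335],(400,400),interpolation=2);cv2.imwrite("pics/m4.png",m)
E
```

```text
t 19.375 tcp [ 0.5608 -0.0482  0.0736] rot [-179.97   -0.48 -179.95] F [-19.3   5.   16.1] w 0.0004 j [  15.   20.  -25.   -0.  -46. -105.]
dp [-0.2  0.2 -0.4] roll -0.0019 dist 0.0
```

View pics/m4.png

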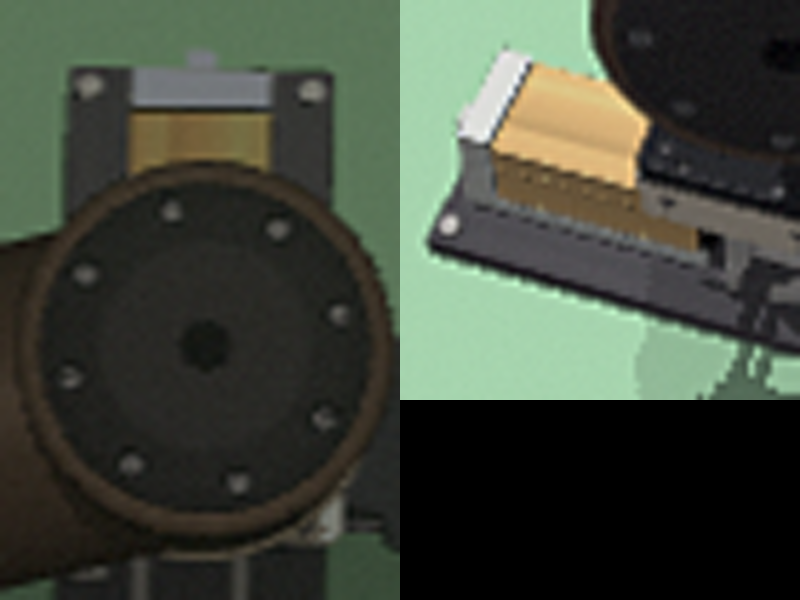

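Both blanks are tight against the stop and aligned with it (top crop: blank 130–271, stop 132–271; side crop: no gap at the stop). The force and travel put the jaw at about 57 mm. Handing in.

```bash
python3 -c "
from plant import r
print(r.get_state()['tcp_pos'],r.get_state()['contact_force']);print(r.close_job())"
```

```text
[ 0.56074318 -0.04820264  0.07362457] [-20.82294784   5.74836722  15.69912308]
the job is handed in; nothing more can be done
None
```

The job is handed in with no verdict shown: both blanks are stacked thick-under-thin, tight against the stop in the last pictures, with the fingers holding the jaw at about 57 mm (estimated from force and travel) at roughly 20 N; I could not see the pawl directly.

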